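# Find the canister lid that rocks and press it home

### The arm

A 6-joint arm with a two-finger parallel gripper is mounted at the origin on the work surface. World frame = base frame: x ahead of the robot, y to its left, z up, the work surface at z = 0. Lengths are in mm, angles in rad, forces in N, time in s.
With the tool pointing down it reaches from about 275 to 1000 mm from the base axis. Payload 8.4 kg.
Tool frame: the origin (TCP) lies between the finger pads; the fingertips stand r.nose_length ahead of it and the grasp point (between the pads) lies 8 mm behind it (r.nose_length is the distance from the TCP to the fingertips, in mm); y points along the fingers, x is the direction in which the jaws open and shut, and the axes are right-handed (so a half turn about y gives the same grasp; the last joint's range is limited). The gripper opens to 85 mm and grips with 20 to 120 N. Pads are 22 mm wide; open, the fingers measure 114 mm over their backs; the gripper's body (76 mm by 85 mm) begins 54 mm behind the grasp point. The pads swing forward as they close: fully open they stand 13 mm farther back than shut.
Start: joints at [-1.214, 0.353, 1.633, -0, 1.155, -0.002], TCP at [219.468, -585.202, 242.281] pointing down, gripper open.
Joint ranges: [-2.63, 2.63], [-0.92, 2.1], [0.06, 2.66], [-1.3, 4.44], [0, 2.69], [-3.02, 3.02]. Speed limits (rad/s): [2.22, 2.22, 2.79, 3.14, 3.14, 3.14].

### API

Orientations are given as [roll, pitch, yaw] about the fixed x, y, z axes, in that order (R = Rz(yaw) Ry(pitch) Rx(roll)).
In Python, from rig import r, cams, order gives the robot as it stands. The module is installed in compiled form; this text tells all that it offers.
- The arm moves only by the shell command python3 -m crank 'ROWS' [FORCE]. ROWS is JSON, a list of rows, each a list of 7 numbers: the turn, a rotation vector about the tool's x, y, z in degrees, then the shift along the tool's x, y, z in cm, then the opening, from -1 (shut) to 1 (fully open). A call has exactly 10 rows; each row shifts and turns the pose as measured when the row begins, along the tool's axes as they then stand; what a row does not reach is not made up. A row lasts 1/12 s, in which the tool goes at most 41.7 mm and 7.16 degrees, less where a joint would pass 70% of its speed; a pose out of reach is approached as far as the arm can. A call with a gripper value outside its range is refused whole. The fingers move at their own pace and stop on an object; FORCE is the grip in N (left out, the last holds). Time passes only in rows, so rows that do not move let the fingers close, or fill a call up. It gives the time, the measured TCP pose, the force and the opening at its end, in the units of the state.
- r.sense(): the state, without advancing time (a new reading comes with each control period).
- cams.grab_frame(name): name is "scene" or "top"; returns the picture (384x512x3 uint8, blue, green, red); there is no depth.
- cams.camera_info(name): a dict with "intrinsics" (3x3 intrinsics, pixels), "view" (4x4, takes a point from world to camera coordinates). Camera axes: x right, y up, looking along -z (the intrinsics and any distortion apply to the point x, -y, -z); pixel columns grow to the right and rows downward; lengths in mm; the calibration is good to about 2 mm. A picture is of the moment at which its call begins. camera_info takes no time and is no camera call.
- order.sign_off(): hands the job in, once; it reports no verdict.
The state is a dict: "clock": time; "qpos": joint angles; "qvel": joint speeds; "joint_efforts": joint torques, N m; "eef_pos": TCP position; "tcp_rot": TCP orientation; "contact_force": force on the tool from outside, world axes, zero at the start; "wrist_torque": the same for the moment, N m; "opening": opening from 0.0 (shut) to 1.0 (fully open).
Only numpy, scipy, OpenCV 4.12 (cv2) and the standard library are available. Lean on these libraries where they do the work, as an engineer would, in place of code of your own. Each camera call takes 0.05 s, during which the arm holds its last target.

### The job

One of the four bamboo-lidded green glass canisters on the walnut shelf is not shut properly: press the lids lightly near the edge, without gripping or lifting anything, until you find the one that rocks, then press it home on its middle so that it sits level and fully down like the others. Finish while still pressing with the fingertips on that lid, so that I can see which canister to use up first, and leave everything else where it is.

Things in the scene. Friction and masses are not known exactly. Their poses are not given: they have to be found in the camera images.
- lid_a: One of 4 identical bamboo lids, 94 mm across. Origin: centre of its flat underside; flat top 18 mm above; z up. Three are home and do not give; one stands 3 to 4 mm proud. Pressed 20 to 35 mm off its middle with 2 to 5 N, that one rocks: dips 2 to 3 mm there, tilts 0.08 to 0.11 rad, springs level when let go. 10 to 15 N on its middle slides it down to the rim to stay.
- lid_b: One of 4 identical bamboo lids, 94 mm across. Origin: centre of its flat underside; flat top 18 mm above; z up. Three are home and do not give; one stands 3 to 4 mm proud. Pressed 20 to 35 mm off its middle with 2 to 5 N, that one rocks: dips 2 to 3 mm there, tilts 0.08 to 0.11 rad, springs level when let go. 10 to 15 N on its middle slides it down to the rim to stay.
- lid_c: One of 4 identical bamboo lids, 94 mm across. Origin: centre of its flat underside; flat top 18 mm above; z up. Three are home and do not give; one stands 3 to 4 mm proud. Pressed 20 to 35 mm off its middle with 2 to 5 N, that one rocks: dips 2 to 3 mm there, tilts 0.08 to 0.11 rad, springs level when let go. 10 to 15 N on its middle slides it down to the rim to stay.
- lid_d: One of 4 identical bamboo lids, 94 mm across. Origin: centre of its flat underside; flat top 18 mm above; z up. Three are home and do not give; one stands 3 to 4 mm proud. Pressed 20 to 35 mm off its middle with 2 to 5 N, that one rocks: dips 2 to 3 mm there, tilts 0.08 to 0.11 rad, springs level when let go. 10 to 15 N on its middle slides it down to the rim to stay.
- jar_a: Green glass canister, 86 mm across, loose, about 0.75 kg, standing on the shelf under lid_a. Origin: centre of its base, z up. The four canisters differ in height (roughly 110 to 155 mm to the rim), so a lid's height above the table does not tell whether it is home.
- jar_b: Green glass canister, 86 mm across, loose, about 0.75 kg, standing on the shelf under lid_b. Origin: centre of its base, z up. The four canisters differ in height (roughly 110 to 155 mm to the rim), so a lid's height above the table does not tell whether it is home.
- jar_c: Green glass canister, 86 mm across, loose, about 0.75 kg, standing on the shelf under lid_c. Origin: centre of its base, z up. The four canisters differ in height (roughly 110 to 155 mm to the rim), so a lid's height above the table does not tell whether it is home.
- jar_d: Green glass canister, 86 mm across, loose, about 0.75 kg, standing on the shelf under lid_d. Origin: centre of its base, z up. The four canisters differ in height (roughly 110 to 155 mm to the rim), so a lid's height above the table does not tell whether it is home.
- shelf: Narrow low walnut shelf on the worktop, fixed; board 170 mm deep (x) by 680 mm long (y), its top 45 mm above the worktop. Origin: on the worktop under its centre. The four canisters stand on it in a row along its y, about 120 mm apart.
- tamper: Bystander: pine tamper standing on the shelf near the +y end, 52 mm across the foot, 130 mm tall. Origin: centre of its foot.
- funnel: Bystander: grey plastic funnel standing mouth down on the worktop just beyond the shelf, on its far side from the robot, 112 mm across, 115 mm tall. Origin: centre of its mouth.
- clip_jar: Bystander: glass jar with a wire clip-on lid on the worktop just beyond the shelf, on its far side from the robot, 92 mm across, 135 mm tall. Origin: centre of its base.
- ladle: Bystander: steel ladle lying on the worktop to the robot's right. Origin: under the middle of its bowl (82 mm across); the 285 mm handle runs along its -x.
- stack_low: Bystander: small amber jar with dark cap on the shelf near the -y end, 52 mm across, 62 mm tall. Origin: centre of its base.
- stack_high: Bystander: another such jar stacked on the first. Origin: centre of its base.

How it is judged:
By the outcome, as a careful person would: the job done as asked, in the order asked, and still so for the second after the job is handed in, while the arm keeps its last pose, push and grip.
It also fails if it takes over 48 s, if anything falls off the work surface, if the arm or the gripper's body presses on something with over 40 N, if the wrist force passes 120 N, or if a joint passes its speed limit or range.

## Working session

There is one attempt and no reset: what is moved stays moved. The work goes in short steps, Python scripts to look and compute and a shell command to move; the robot and the scene stay as the last step left them, time stands still between calls to the robot, and variables do not carry over. Pictures are saved under pics/ and viewed, and the job is handed in when it is done.

```bash
mkdir -p pics
python3 - <<'E'
from rig import r,cams,order
import cv2,numpy as np
s=r.sense()
for k,v in s.items(): print(k,np.round(v,3))
print(r.nose_length)
for n in("scene","top"):
    cv2.imwrite(f"pics/{n}0.png",cams.grab_frame(n)); c=cams.camera_info(n); print(n,np.round(c["intrinsics"],2).tolist(),np.round(c["view"],3).tolist(), [k for k in c])
E
```

```text
clock 0.0
qpos [-1.214  0.354  1.634  0.     1.155 -0.002]
qvel [-0.001 -0.    -0.001  0.    -0.001  0.001]
joint_efforts [ 0.0000e+00 -6.0525e+01 -3.4206e+01 -0.0000e+00  9.0000e-03  0.0000e+00]
eef_pos [ 219.3   -584.762  241.588]
tcp_rot [-1.571e+00  1.000e-03 -1.212e+00]
contact_force [0.375 0.634 0.293]
wrist_torque [-0.024 -0.004  0.079]
opening 1.0
11.0
scene [[434.11, 0.0, 252.17], [0.0, 434.11, 200.0], [0.0, 0.0, 1.0]] [[-0.482, 0.876, 0.014, 326.934], [-0.441, -0.257, 0.86, 94.942], [0.757, 0.408, 0.51, -1767.249], [0.0, 0.0, 0.0, 1.0]] ['intrinsics', 'view']
top [[399.52, 0.0, 252.49], [0.0, 399.52, 193.82], [0.0, 0.0, 1.0]] [[0.024, -0.999, 0.024, -118.058], [0.986, 0.027, 0.165, -589.681], [-0.165, 0.02, 0.986, -1299.838], [0.0, 0.0, 0.0, 1.0]] ['intrinsics', 'view']
```

View pics/scene0.png

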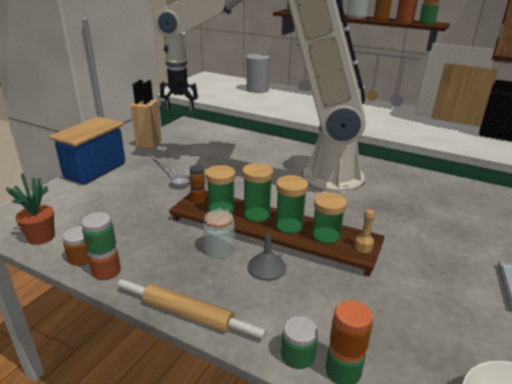

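View pics/top0.png

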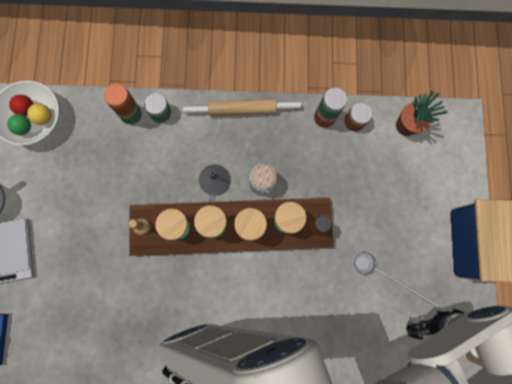

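```bash
cat > h.py <<'E'
import cv2,numpy as np
from rig import r,cams,order
from scipy.optimize import least_squares
C={n:cams.camera_info(n) for n in("scene","top")}
def proj(n,p):
    K=np.array(C[n]["intrinsics"]);V=np.array(C[n]["view"]);q=V[:3,:3]@np.asarray(p,float)+V[:3,3];q=q*[1,-1,-1];q=K@q;return q[:2]/q[2]
def ray(n,uv):
    K=np.array(C[n]["intrinsics"]);V=np.array(C[n]["view"]);d=np.linalg.inv(K)@[uv[0],uv[1],1];d=d*[1,-1,-1]
    R=V[:3,:3];return -R.T@V[:3,3],R.T@d
def onz(n,uv,z):
    o,d=ray(n,uv);return o+d*(z-o[2])/d[2]
E
python3 - <<'E'
from h import *
for n in("scene","top"):
    im=cv2.imread(f"pics/{n}0.png");h=cv2.cvtColor(im,cv2.COLOR_BGR2HSV)
    for uv in ([(221,173),(258,171),(292,184),(329,202)] if n=="scene" else [(173,224),(210,221),(251,224),(290,217)]):
        print(n,uv,h[uv[1],uv[0]], h[uv[1]+9,uv[0]])
    m=cv2.inRange(h,(8,70,120),(25,200,255))
    if n=="scene": m[:150]=0;m[230:]=0;m[:,:200]=0;m[:,350:]=0
    else: m[:190]=0;m[250:]=0;m[:,150:155]=0;m[:,:152]=0;m[:,315:]=0
    cs,_=cv2.findContours(m,cv2.RETR_EXTERNAL,cv2.CHAIN_APPROX_NONE)
    for c in cs:
        if cv2.contourArea(c)>150: print(cv2.contourArea(c),cv2.boundingRect(c),cv2.fitEllipse(c))
    y0,y1,x0,x1=(150,270,180,390) if n=="scene" else (190,270,120,340)
    cv2.imwrite(f"pics/{n}z.png",cv2.resize(im[y0:y1,x0:x1],None,fx=3.6,fy=3.6,interpolation=cv2.INTER_CUBIC))
E
```

```text
scene (221, 173) [ 18 122 194] [ 17 122 138]
scene (258, 171) [ 18 123 185] [ 17 128 133]
scene (292, 184) [ 17 124 193] [ 17 125 133]
scene (329, 202) [ 17 125 192] [ 16 125 126]
494.5 (314, 192, 33, 22) ((331.174560546875, 202.0644073486328), (19.8883113861084, 32.66787338256836), 106.19149780273438)
465.0 (276, 175, 32, 21) ((292.9225769042969, 184.34710693359375), (19.567583084106445, 31.395051956176758), 103.097412109375)
403.5 (204, 165, 31, 19) ((220.71051025390625, 173.42642211914062), (18.107742309570312, 29.281139373779297), 94.8070297241211)
397.0 (242, 163, 31, 19) ((258.307861328125, 171.26373291015625), (17.777273178100586, 29.49828338623047), 100.23712921142578)
top (173, 224) [ 17 101 208] [ 16 101 208]
top (210, 221) [ 17 100 210] [ 17 101 200]
top (251, 224) [ 17 101 207] [ 17 100 207]
top (290, 217) [ 16 101 206] [ 16 101 202]
793.0 (234, 208, 33, 32) ((250.0183868408203, 223.47171020507812), (31.72102165222168, 31.875635147094727), 77.95470428466797)
760.0 (155, 208, 32, 32) ((170.6082763671875, 223.7021484375), (30.747373580932617, 31.551528930664062), 41.795570373535156)
786.5 (194, 205, 32, 33) ((209.636474609375, 220.76812744140625), (31.41790771484375, 31.91877555847168), 22.42708396911621)
746.5 (275, 201, 31, 32) ((290.0917663574219, 216.7369842529297), (30.413715362548828, 31.30735206604004), 152.41270446777344)
```

View pics/scenez.png

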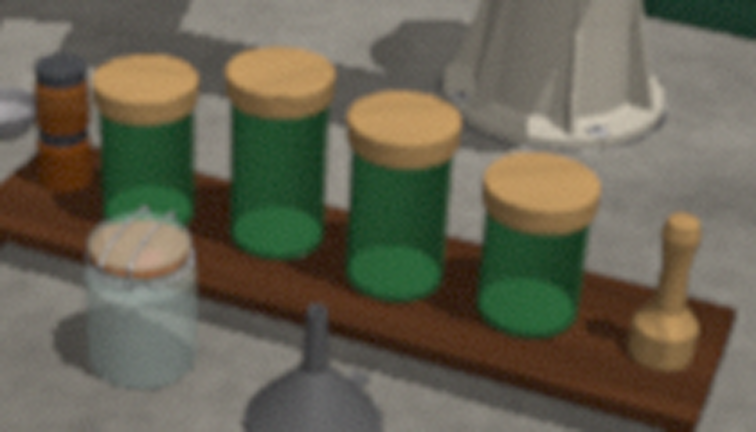

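View pics/topz.png

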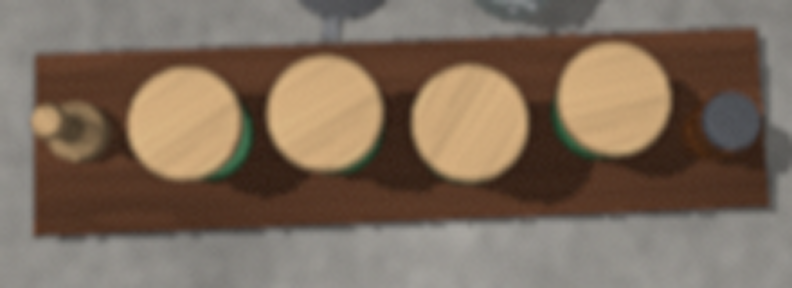

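```bash
cat > lids.py <<'E'
from h import *
from scipy.optimize import brentq
L={}
top=[(290.1,216.9),(250.0,223.5),(209.6,220.8),(171.5,223.7)]
sc=[(204,165,31),(242,163,31),(276,175,32),(314,192,33)]
a=np.linspace(0,2*np.pi,180)
for t,s in zip(top,sc):
    def ring(z):
        c=onz("top",t,z); return c,np.array([proj("scene",c+[47*np.cos(b),47*np.sin(b),0]) for b in a])
    z=brentq(lambda z:ring(z)[1][:,1].min()-(s[1]-.5),80,300)
    c,q=ring(z); print("top centre",c.round(1),"ring cols",q[:,0].min().round(1),q[:,0].max().round(1),"mask cols",s[0]-.5,s[0]+s[2]-.5)
E
python3 lids.py
python3 - <<'E'
from h import *
for uv in[(131,205),(332,199),(131,255),(333,247)]: print(onz("top",uv,45).round(0))
print('stack top',onz("top",(323,223),45+124).round(0),'tamper',onz("top",(133,224),175).round(0))
E
```

```text
top centre [ 502.  -214.5  190.3] ring cols 205.7 235.4 mask cols 203.5 234.5
top centre [476.6 -94.2 216.4] ring cols 242.6 273.2 mask cols 241.5 272.5
top centre [482.3  24.6 207.3] ring cols 276.4 308.2 mask cols 275.5 307.5
top centre [473.6 141.1 176.6] ring cols 313.2 345.9 mask cols 313.5 346.5
[544. 303.  45.]
[ 583. -374.   45.]
[379. 291.  45.]
[ 421. -376.   45.]
stack top [ 488. -318.  169.] tamper [470. 256. 175.]
```

```bash
python3 -m crank '[[0,6.85,0,0,-1,0,-1],[0,6.85,0,0,-1,0,-1],[0,6.85,0,0,-1,0,-1],[0,0,0,-3.5,0,2.4,-1],[0,0,0,-3.5,0,2.4,-1],[0,0,0,-3.5,0,2.4,-1],[0,0,0,-3.5,0,2.4,-1],[0,0,0,-3.5,0,2.4,-1],[0,0,0,-3.5,0,2.4,-1],[0,0,0,-3.5,0,2.4,-1]]'; python3 -c "
from rig import r;print(r.sense())"
```

```text
clock: 0.93
eef_pos: [385.9, -346.9, 269.0]
tcp_rot: [-1.575, 0.004, -1.6]
contact_force: [0.6, -1.4, -0.9]
opening: -0.002
{'clock': 0.9333, 'qpos': array([-7.35564807e-01,  1.63821057e-01,  1.82416653e+00,  7.44631939e-04,
        1.15963024e+00,  8.64338205e-01]), 'qvel': array([ 0.94449304, -0.11539653,  0.14229238,  0.00836552, -0.03299041,
        0.9412866 ]), 'joint_efforts': array([ -8.50093514, -47.23618984, -33.32688689,  -0.10727825,
         0.36741128,  -1.60571415]), 'eef_pos': array([ 385.8628562 , -346.8733498 ,  269.02998915]), 'tcp_rot': array([-1.57493766,  0.0044291 , -1.60021185]), 'contact_force': array([ 0.55279692, -1.44820917, -0.90481862]), 'wrist_torque': array([-0.00525114, -0.08286639,  0.00350358]), 'opening': -0.0019748526448157763}
```

```bash
python3 -m crank '[[0,-1.7,0,-3,0,2,-1],[0,0,0,-3,0,2,-1],[0,0,0,-3,0,2,-1],[0,0,0,-2.5,0,1.6,-1],[0,0,0,-1.5,0,1,-1],[0,0,0,0,1,0,-1],[0,0,0,0,1.5,0,-1],[0,0,0,0,1.5,0,-1],[0,0,0,0,0,0,-1],[0,0,0,0,0,0,-1]]'
```

```text
clock: 1.77
eef_pos: [477.3, -202.6, 225.5]
tcp_rot: [-1.576, 0.007, -1.56]
contact_force: [0.6, 0.3, 0.4]
opening: 0.001
```

Run:
```python
from h import *
s=r.sense(); print(s["eef_pos"].round(2),s["tcp_rot"].round(4),s["contact_force"].round(2))
print(proj("scene",s["eef_pos"]-[0,0,11]))
im=cams.grab_frame("scene"); cv2.imwrite("pics/s1.png",cv2.resize(im[90:240,150:390],None,fx=3.2,fy=3.2,interpolation=cv2.INTER_CUBIC))
```

```text
[ 477.32 -202.63  225.47] [-1.5763  0.007  -1.5597] [0.64 0.29 0.4 ]
[227.71095327 162.03860739]
```

View pics/s1.png

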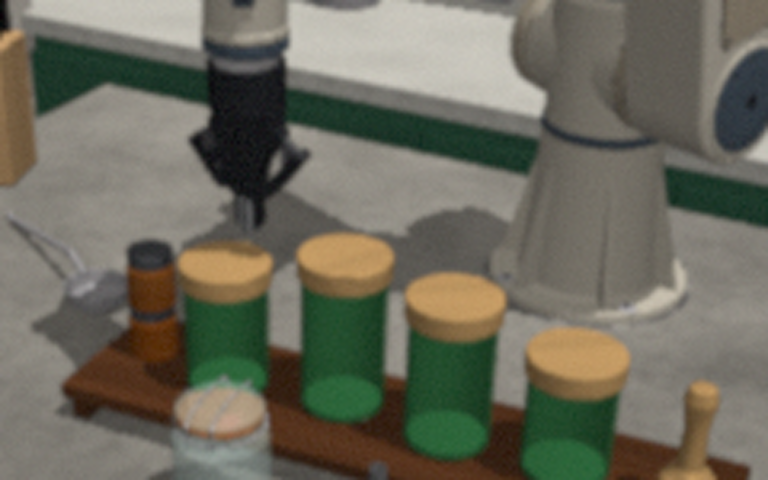

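```bash
python3 -m crank '[[0,0,0,1.2,0,-0.3,-1],[0,0,0,0,0.5,0,-1],[0,0,0,0,0.5,0,-1],[0,0,0,0,0.3,0,-1],[0,0,0,0,0.1,0,-1],[0,0,0,0,0.1,0,-1],[0,0,0,0,0.1,0,-1],[0,0,0,0,0.1,0,-1],[0,0,0,0,0.1,0,-1],[0,0,0,0,0.1,0,-1]]'
```

```text
clock: 2.65
eef_pos: [474.1, -218.0, 207.0]
tcp_rot: [-1.574, 0.005, -1.563]
contact_force: [0.7, -0.8, -0.5]
opening: 0.001
```

```bash
python3 -m crank '[[0,0,0,-0.3,0.1,0,-1],[0,0,0,0,0.1,0,-1],[0,0,0,0,0.05,0,-1],[0,0,0,0,0.05,0,-1],[0,0,0,0,0.05,0,-1],[0,0,0,0,0.05,0,-1],[0,0,0,0,0.05,0,-1],[0,0,0,0,0.05,0,-1],[0,0,0,0,0.05,0,-1],[0,0,0,0,0.05,0,-1]]'
```

```text
clock: 3.48
eef_pos: [474.3, -214.4, 200.5]
tcp_rot: [-1.573, 0.005, -1.562]
contact_force: [-0.2, 0.1, -0.3]
opening: -0.003
```

```bash
python3 -m crank '[[0,0,0,0,0,0,-1],[0,0,0,0,0,0,-1],[0,0,0,0,0,0,-1],[0,0,0,0,0,0,-1],[0,0,0,0,0,0,-1],[0,0,0,0,0,0,-1],[0,0,0,0,0.05,0,-1],[0,0,0,0,0.05,0,-1],[0,0,0,0,0.05,0,-1],[0,0,0,0,0.05,0,-1]]'
```

```text
clock: 4.32
eef_pos: [474.4, -214.6, 199.0]
tcp_rot: [-1.573, 0.005, -1.562]
contact_force: [-3.9, 1.9, 12.1]
opening: 0.003
```

```bash
python3 -m crank '[[0,0,0,0,0,0,-1],[0,0,0,0,0,0,-1],[0,0,0,0,0,0,-1],[0,0,0,0,0,0,-1],[0,0,0,0,0,0,-1],[0,0,0,0,0,0,-1],[0,0,0,0,0,0,-1],[0,0,0,0,0,0,-1],[0,0,0,0,0,0,-1],[0,0,0,0,0,0,-1]]'
```

```text
clock: 5.15
eef_pos: [474.5, -214.6, 199.1]
tcp_rot: [-1.573, 0.005, -1.562]
contact_force: [-0.4, 0.1, 1.0]
opening: 0.004
```

```bash
python3 -m crank '[[0,0,0,0,-0.05,0,-1],[0,0,0,0,0,0,-1],[0,0,0,0,0,0,-1],[0,0,0,0,0,0,-1],[0,0,0,0,0,0,-1],[0,0,0,0,0,0,-1],[0,0,0,0,0,0,-1],[0,0,0,0,0,0,-1],[0,0,0,0,0,0,-1],[0,0,0,0,0,0,-1]]'
```

```text
clock: 5.98
eef_pos: [474.3, -214.5, 199.3]
tcp_rot: [-1.573, 0.005, -1.562]
contact_force: [0.1, 0.3, 0.1]
opening: 0.0
```

```bash
python3 -m crank '[[0,0,0,0,-2,0,-1],[0,0,0,0,-2,0,-1],[0,0,0,0,-0.5,0,-1],[0,0,0,-3,0,-0.7,-1],[0,0,0,-3,0,-0.7,-1],[0,0,0,-3,0,-0.7,-1],[0,0,0,-2.5,0,-0.6,-1],[0,0,0,0,0,0,-1],[0,0,0,0,0.5,0,-1],[0,0,0,0,0,0,-1]]'
```

```text
clock: 6.82
eef_pos: [445.1, -96.6, 239.0]
tcp_rot: [-1.572, 0.005, -1.564]
contact_force: [0.1, 0.5, 0.4]
opening: 0.0
```

```bash
python3 -m crank '[[0,0,0,-0.24,0.4,0.35,-1],[0,0,0,0,0.3,0,-1],[0,0,0,0,0.1,0,-1],[0,0,0,0,0.05,0,-1],[0,0,0,0,0.05,0,-1],[0,0,0,0,0.02,0,-1],[0,0,0,0,0.02,0,-1],[0,0,0,0,0.02,0,-1],[0,0,0,0,0.02,0,-1],[0,0,0,0,0.02,0,-1]]'
```

```text
clock: 7.65
eef_pos: [450.0, -97.4, 226.6]
tcp_rot: [-1.573, 0.004, -1.568]
contact_force: [-0.2, -0.7, -0.3]
opening: 0.001
```

```bash
python3 -m crank '[[0,0,0,0,0.03,0,-1],[0,0,0,0,0.03,0,-1],[0,0,0,0,0.03,0,-1],[0,0,0,0,0.03,0,-1],[0,0,0,0,0.03,0,-1],[0,0,0,0,0.03,0,-1],[0,0,0,0,0.02,0,-1],[0,0,0,0,0.02,0,-1],[0,0,0,0,0.02,0,-1],[0,0,0,0,0.02,0,-1]]'
```

```text
clock: 8.48
eef_pos: [450.0, -97.4, 226.0]
tcp_rot: [-1.572, 0.004, -1.568]
contact_force: [-2.4, 0.3, 5.7]
opening: 0.002
```

```bash
python3 -m crank '[[0,0,0,0,-1,0,-1],[0,0,0,0,-1,0,-1],[0,0,0,-3,0,0.1,-1],[0,0,0,-3,0,0.1,-1],[0,0,0,-3,0,0.1,-1],[0,0,0,-3,0,0.1,-1],[0,0,0,0,0.8,0,-1],[0,0,0,0,0.8,0,-1],[0,0,0,0,0.5,0,-1],[0,0,0,0,0,0,-1]]'
```

```text
clock: 9.32
eef_pos: [457.1, 26.4, 232.0]
tcp_rot: [-1.563, 0.004, -1.57]
contact_force: [-0.1, 0.6, 0.2]
opening: 0.0
```

Down about 12 mm to just above the expected contact (~217), then creep.

```bash
python3 -m crank '[[0,0,0,0,0.3,-0.2,-1],[0,0,0,0,0.3,0,-1],[0,0,0,0,0.2,0,-1],[0,0,0,0,0.1,0,-1],[0,0,0,0,0.02,0,-1],[0,0,0,0,0.02,0,-1],[0,0,0,0,0.02,0,-1],[0,0,0,0,0.02,0,-1],[0,0,0,0,0.02,0,-1],[0,0,0,0,0.02,0,-1]]'
```

```text
clock: 10.15
eef_pos: [455.2, 22.8, 221.1]
tcp_rot: [-1.564, 0.003, -1.576]
contact_force: [-0.4, 0.0, 0.1]
opening: 0.003
```

```bash
python3 -m crank '[[0,0,0,0,0.03,0,-1],[0,0,0,0,0.03,0,-1],[0,0,0,0,0.03,0,-1],[0,0,0,0,0.03,0,-1],[0,0,0,0,0.03,0,-1],[0,0,0,0,0.02,0,-1],[0,0,0,0,0.02,0,-1],[0,0,0,0,0.02,0,-1],[0,0,0,0,0.02,0,-1],[0,0,0,0,0.02,0,-1]]'
```

```text
clock: 10.98
eef_pos: [455.3, 23.1, 218.5]
tcp_rot: [-1.564, 0.003, -1.575]
contact_force: [0.3, 0.8, 0.3]
opening: 0.003
```

```bash
python3 -m crank '[[0,0,0,0,0.02,0,-1],[0,0,0,0,0.02,0,-1],[0,0,0,0,0.02,0,-1],[0,0,0,0,0.02,0,-1],[0,0,0,0,0.02,0,-1],[0,0,0,0,0.01,0,-1],[0,0,0,0,0.01,0,-1],[0,0,0,0,0.01,0,-1],[0,0,0,0,0.01,0,-1],[0,0,0,0,0.01,0,-1]]'
```

```text
clock: 11.82
eef_pos: [455.3, 23.1, 216.8]
tcp_rot: [-1.564, 0.003, -1.575]
contact_force: [0.6, 0.3, -0.1]
opening: 0.006
```

```bash
python3 -m crank '[[0,0,0,0,0.02,0,-1],[0,0,0,0,0.02,0,-1],[0,0,0,0,0.02,0,-1],[0,0,0,0,0.02,0,-1],[0,0,0,0,0.02,0,-1],[0,0,0,0,0.01,0,-1],[0,0,0,0,0.01,0,-1],[0,0,0,0,0.01,0,-1],[0,0,0,0,0.01,0,-1],[0,0,0,0,0.01,0,-1]]'
```

```text
clock: 12.65
eef_pos: [455.0, 23.0, 215.2]
tcp_rot: [-1.564, 0.003, -1.576]
contact_force: [-1.6, 0.4, 0.8]
opening: 0.001
```

```bash
python3 -m crank '[[0,0,0,0,0.01,0,-1],[0,0,0,0,0.01,0,-1],[0,0,0,0,0.01,0,-1],[0,0,0,0,0.01,0,-1],[0,0,0,0,0.01,0,-1],[0,0,0,0,0.01,0,-1],[0,0,0,0,0.01,0,-1],[0,0,0,0,0.01,0,-1],[0,0,0,0,0.01,0,-1],[0,0,0,0,0.01,0,-1]]'
```

```text
clock: 13.48
eef_pos: [454.4, 23.0, 214.3]
tcp_rot: [-1.566, 0.003, -1.576]
contact_force: [-2.1, -0.7, 2.5]
opening: -0.002
```

```bash
python3 -m crank '[[0,0,0,0,0.01,0,-1],[0,0,0,0,0.01,0,-1],[0,0,0,0,0.01,0,-1],[0,0,0,0,0.01,0,-1],[0,0,0,0,0.01,0,-1],[0,0,0,0,0.01,0,-1],[0,0,0,0,0.01,0,-1],[0,0,0,0,0.01,0,-1],[0,0,0,0,0.01,0,-1],[0,0,0,0,0.01,0,-1]]'
```

```text
clock: 14.32
eef_pos: [453.8, 23.0, 213.4]
tcp_rot: [-1.567, 0.003, -1.575]
contact_force: [-2.5, 0.0, 6.4]
opening: -0.002
```

Run:
```python
from h import *
s=r.sense(); print(s["eef_pos"].round(2),s["contact_force"].round(2))
for n,(a,b,c,d) in(("scene",(90,240,190,370)),("top",(190,260,120,340))):
    im=cams.grab_frame(n); cv2.imwrite(f"pics/{n}2.png",cv2.resize(im[a:b,c:d],None,fx=3.5,fy=3.5,interpolation=cv2.INTER_CUBIC))
```

```text
[453.85  23.   213.43] [-2.5  0.   6.4]
```

View pics/scene2.png

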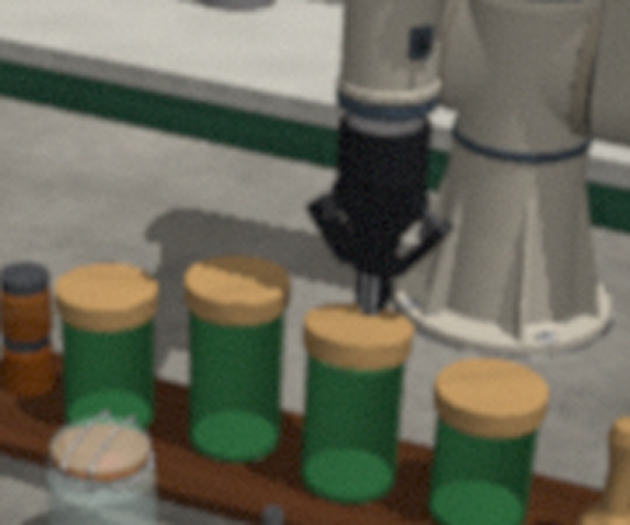

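```bash
python3 -m crank '[[0,0,0,0,-0.02,0,-1],[0,0,0,0,-0.02,0,-1],[0,0,0,0,-0.02,0,-1],[0,0,0,0,-0.02,0,-1],[0,0,0,0,0,0,-1],[0,0,0,0,0,0,-1],[0,0,0,0,0,0,-1],[0,0,0,0,0,0,-1],[0,0,0,0,0,0,-1],[0,0,0,0,0,0,-1]]'
```

```text
clock: 15.25
eef_pos: [454.3, 23.0, 214.2]
tcp_rot: [-1.566, 0.003, -1.575]
contact_force: [-2.8, -0.3, 3.9]
opening: 0.005
```

```bash
python3 -m crank '[[0,0,0,0,-0.1,0,-1],[0,0,0,0,-0.2,0,-1],[0,0,0,0,-0.3,0,-1],[0,0,0,0,-0.4,0,-1],[0,0,0,-0.15,0,1,-1],[0,0,0,0,0,1,-1],[0,0,0,0,0,0.8,-1],[0,0,0,0,0,0,-1],[0,0,0,0,0,0,-1],[0,0,0,0,0,0,-1]]'
```

```text
clock: 16.08
eef_pos: [487.8, 24.6, 225.4]
tcp_rot: [-1.562, 0.003, -1.575]
contact_force: [0.0, 0.3, -0.8]
opening: 0.002
```

Run:
```python
from h import *
s=r.sense(); print(s["eef_pos"].round(2),s["contact_force"].round(2))
for n in("scene","top"):
    im=cams.grab_frame(n); cv2.imwrite(f"pics/{n}3.png",im)
    h=cv2.cvtColor(im,cv2.COLOR_BGR2HSV);m=cv2.inRange(h,(8,70,80),(25,200,255))
    if n=="scene": m[:150]=0;m[230:]=0;m[:,:200]=0;m[:,350:]=0
    else: m[:190]=0;m[250:]=0;m[:,:152]=0;m[:,315:]=0
    cs,_=cv2.findContours(m,cv2.RETR_EXTERNAL,cv2.CHAIN_APPROX_NONE)
    for c in cs:
        if cv2.contourArea(c)>150: print(n,cv2.contourArea(c),cv2.boundingRect(c),np.round(cv2.fitEllipse(c)[0],1))
im=cv2.imread("pics/top3.png");cv2.imwrite("pics/t3z.png",cv2.resize(im[180:300,120:340],None,fx=3.5,fy=3.5,interpolation=cv2.INTER_CUBIC))
```

```text
[487.78  24.62 225.44] [ 0.05  0.26 -0.85]
scene 211.5 (232, 214, 38, 16) [243.9 223.9]
scene 577.5 (314, 192, 33, 23) [330. 203.]
scene 477.0 (277, 176, 32, 21) [292.3 186. ]
scene 490.5 (200, 165, 35, 20) [218.2 174.8]
scene 470.5 (242, 163, 31, 20) [257.2 172.3]
top 168.0 (226, 241, 32, 9) [241.2 245.9]
top 342.0 (175, 225, 40, 25) [197.2 238.1]
top 2353.5 (229, 199, 86, 42) [269. 216.]
```

View pics/t3z.png

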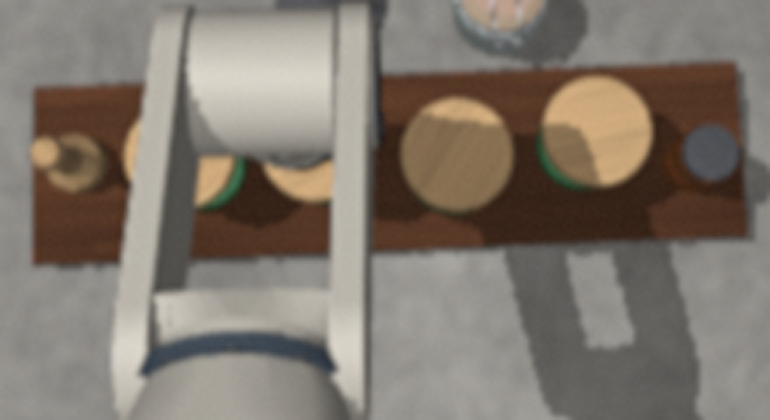

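Run:
```python
from h import *
a=cv2.imread("pics/scene0.png");b=cv2.imread("pics/scene3.png")
for nm,(x0,x1,y0,y1) in dict(jarC=(278,306,197,232),lidCfront=(279,306,186,196),jarD=(316,344,214,240),lidDfront=(316,345,204,213)).items():
    t=a[y0:y1,x0:x1]; w=b[y0-5:y1+5,x0-5:x1+5]
    k=6;R=cv2.matchTemplate(cv2.resize(w,None,fx=k,fy=k,interpolation=cv2.INTER_CUBIC),cv2.resize(t,None,fx=k,fy=k,interpolation=cv2.INTER_CUBIC),cv2.TM_CCOEFF_NORMED)
    _,v,_,l=cv2.minMaxLoc(R);print(nm,np.array(l)/k-5,round(v,3))
cv2.imwrite("pics/cmp.png",np.hstack([cv2.resize(i[160:245,265:355],None,fx=4.4,fy=4.4,interpolation=cv2.INTER_CUBIC) for i in(a,b)]))
print(proj("scene",[482.3,24.6,205]),proj("scene",[485.3,24.6,205]),proj("scene",[482.3,27.6,205]))
```

```text
jarC [0. 0.] 0.984
lidCfront [0. 0.] 0.996
jarD [0. 0.] 0.985
lidDfront [0. 0.] 0.997
[292.22661644 182.47968012] [291.8088728  182.89602674] [293.15163438 182.72277529]
```

View pics/cmp.png

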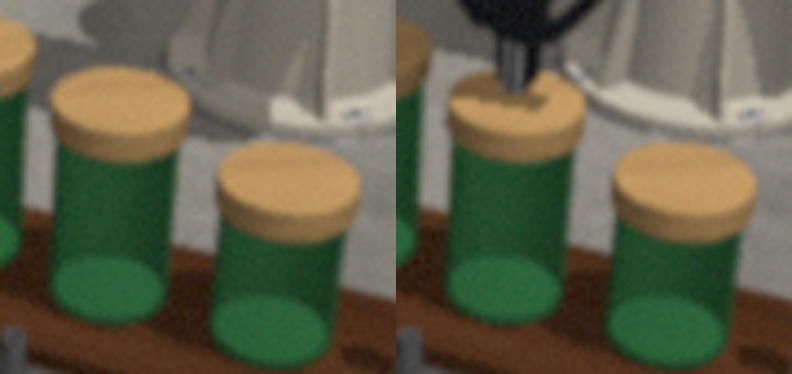

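```bash
python3 -m crank '[[0,0,0,0,0,-0.5,-1],[0,0,0,0,0.2,0,-1],[0,0,0,0,0.2,0,-1],[0,0,0,0,0.2,0,-1],[0,0,0,0,0.1,0,-1],[0,0,0,0,0.05,0,-1],[0,0,0,0,0,0,-1],[0,0,0,0,0,0,-1],[0,0,0,0,0,0,-1],[0,0,0,0,0,0,-1]]'
```

```text
clock: 17.02
eef_pos: [480.4, 24.6, 216.8]
tcp_rot: [-1.563, 0.003, -1.576]
contact_force: [0.1, 0.8, 0.8]
opening: -0.002
```

```bash
python3 -m crank '[[0,0,0,0,0,0.15,-1],[0,0,0,0,0,0,-1],[0,0,0,0,0.03,0,-1],[0,0,0,0,0.03,0,-1],[0,0,0,0,0.03,0,-1],[0,0,0,0,0.03,0,-1],[0,0,0,0,0.03,0,-1],[0,0,0,0,0.03,0,-1],[0,0,0,0,0.03,0,-1],[0,0,0,0,0.03,0,-1]]'
```

```text
clock: 17.85
eef_pos: [482.7, 24.6, 215.8]
tcp_rot: [-1.562, 0.003, -1.575]
contact_force: [-2.3, -0.7, 5.4]
opening: 0.002
```

```bash
python3 -m crank '[[0,0,0,0,0.04,0,-1],[0,0,0,0,0.04,0,-1],[0,0,0,0,0.04,0,-1],[0,0,0,0,0.05,0,-1],[0,0,0,0,0.05,0,-1],[0,0,0,0,0.05,0,-1],[0,0,0,0,0.05,0,-1],[0,0,0,0,0.05,0,-1],[0,0,0,0,0.05,0,-1],[0,0,0,0,0.05,0,-1]]'
```

```text
clock: 18.68
eef_pos: [482.8, 24.6, 214.7]
tcp_rot: [-1.561, 0.004, -1.575]
contact_force: [-2.0, 0.0, 7.2]
opening: 0.001
```

Sliding (1.1 mm down so far); carry on.

```bash
python3 -m crank '[[0,0,0,0,0.05,0,-1],[0,0,0,0,0.05,0,-1],[0,0,0,0,0.05,0,-1],[0,0,0,0,0.05,0,-1],[0,0,0,0,0.05,0,-1],[0,0,0,0,0.05,0,-1],[0,0,0,0,0.05,0,-1],[0,0,0,0,0.05,0,-1],[0,0,0,0,0.05,0,-1],[0,0,0,0,0.05,0,-1]]'
```

```text
clock: 19.52
eef_pos: [482.8, 24.7, 213.2]
tcp_rot: [-1.56, 0.004, -1.575]
contact_force: [-2.0, -0.3, 6.6]
opening: -0.002
```

```bash
python3 -m crank '[[0,0,0,0,0.05,0,-1],[0,0,0,0,0.05,0,-1],[0,0,0,0,0.05,0,-1],[0,0,0,0,0.05,0,-1],[0,0,0,0,0.05,0,-1],[0,0,0,0,0.05,0,-1],[0,0,0,0,0.05,0,-1],[0,0,0,0,0.05,0,-1],[0,0,0,0,0.05,0,-1],[0,0,0,0,0.05,0,-1]]'
```

```text
clock: 20.35
eef_pos: [482.6, 24.6, 211.9]
tcp_rot: [-1.559, 0.003, -1.575]
contact_force: [-2.7, -0.4, 9.0]
opening: -0.003
```

```bash
python3 -m crank '[[0,0,0,0,0.05,0,-1],[0,0,0,0,0.05,0,-1],[0,0,0,0,0.05,0,-1],[0,0,0,0,0.05,0,-1],[0,0,0,0,0.05,0,-1],[0,0,0,0,0.05,0,-1],[0,0,0,0,0.05,0,-1],[0,0,0,0,0.05,0,-1],[0,0,0,0,0.05,0,-1],[0,0,0,0,0.05,0,-1]]'
```

```text
clock: 21.18
eef_pos: [482.7, 24.6, 212.0]
tcp_rot: [-1.557, 0.003, -1.575]
contact_force: [-3.0, 0.2, 8.4]
opening: 0.002
```

```bash
python3 -m crank '[[0,0,0,0,0.07,0,-1],[0,0,0,0,0.08,0,-1],[0,0,0,0,0.08,0,-1],[0,0,0,0,0.08,0,-1],[0,0,0,0,0.08,0,-1],[0,0,0,0,0.08,0,-1],[0,0,0,0,0.08,0,-1],[0,0,0,0,0.08,0,-1],[0,0,0,0,0.08,0,-1],[0,0,0,0,0.08,0,-1]]'
```

```text
clock: 22.02
eef_pos: [482.7, 24.6, 211.8]
tcp_rot: [-1.556, 0.004, -1.575]
contact_force: [-4.7, 0.5, 13.1]
opening: -0.0
```

Run:
```python
from h import *
s=r.sense(); print(s["eef_pos"].round(2),s["contact_force"].round(2))
a=cv2.imread("pics/scene0.png");b=cams.grab_frame("scene");cv2.imwrite("pics/scene4.png",b)
cv2.imwrite("pics/cmp4.png",np.hstack([cv2.resize(i[150:265,180:390],None,fx=1.9*2,fy=3.8,interpolation=cv2.INTER_CUBIC) for i in(b,)]))
for nm,(x0,x1,y0,y1) in dict(jarA=(206,234,184,208),jarB=(244,272,182,215),jarC=(278,306,205,232),lidCfront=(279,306,188,196),jarD=(316,344,214,240),lidDfront=(316,345,204,213)).items():
    t=a[y0:y1,x0:x1]; w=b[y0-5:y1+5,x0-5:x1+5]
    k=6;R=cv2.matchTemplate(cv2.resize(w,None,fx=k,fy=k,interpolation=cv2.INTER_CUBIC),cv2.resize(t,None,fx=k,fy=k,interpolation=cv2.INTER_CUBIC),cv2.TM_CCOEFF_NORMED)
    _,v,_,l=cv2.minMaxLoc(R);print(nm,np.array(l)/k-5,round(v,3))
```

```text
[482.68  24.6  211.83] [-4.7   0.46 13.13]
jarA [0.16666667 0.        ] 0.971
jarB [-0.16666667  0.        ] 0.972
jarC [0. 0.] 0.986
lidCfront [-0.16666667  1.16666667] 0.994
jarD [0. 0.] 0.985
lidDfront [0. 0.] 0.998
```

View pics/cmp4.png

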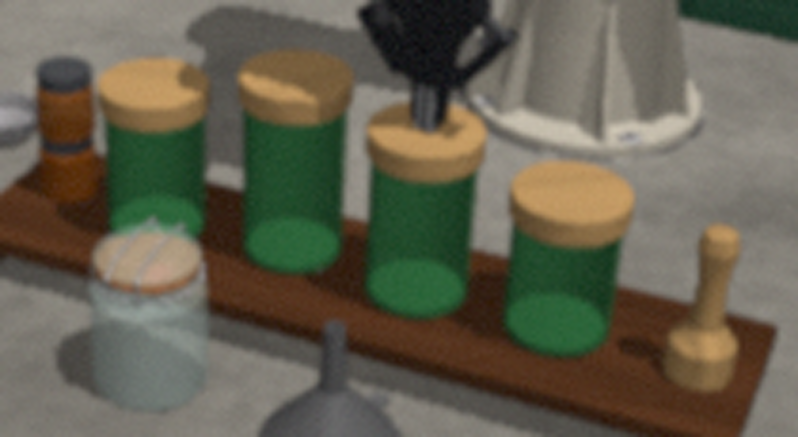

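```bash
python3 -c "
from rig import order,r;print(r.sense()['contact_force']);print(order.sign_off())"
```

```text
[-5.158415   -0.81473658 12.09481872]
the job is handed in; nothing more can be done
None
```

The loose lid was lid_c, if the canisters are lettered a to d from the stacked amber jars towards the tamper: third from the amber jars, second from the tamper. I pressed it home and handed the job in at about 22 s with the shut fingertips still pressing on its middle at about 12–13 N.

**Finding it**
- **Lids a and b:** Neither gave when I pressed about 27 mm off their middles. My first press on lid_a briefly reached about 12 N and the press on lid_b 5.7 N, both above the light 2–5 N you described. Neither lid moved.
- **Lid c:** It dipped about 2 mm as the force rose past 2.5 N, and it pushed back as I let go. This press ended at 6.4 N, again a little above 5 N. Once released, its front matched the first picture, so it had sprung back level.
- **Lid d:** I did not press it, because the rocking one had already been found.

**Pressing it home:** I pressed its middle, about 0.4 mm off its measured centre. It slid down about 4 mm and stopped, with no further travel beyond 0.2 mm at 13 N.

**Last checks**
- **Lid:** In the scene picture its front sits about 1.2 px lower than at the start, roughly 4 mm, which agrees with the arm's reading.
- **Canisters:** All four matched their starting positions to within 0.2 px.
- **Bystanders:** Those in the last picture looked in place, but I did not measure them. The ladle was almost out of view.
- **Level:** I judged this only from that picture and from the lid stopping firmly. I did not press its edge again afterwards.
- **Sideways force:** About 5 N of sideways drag remained at the fingertips, and nothing shifted.

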